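Rack a polishing plate under its dust cover

ROBOT

A 7-joint arm with a two-finger parallel gripper is mounted at the origin on the work surface. World frame = base frame: x ahead of the robot, y to its left, z up, the work surface at z = 0. Lengths are in mm, angles in rad, forces in N, time in s.
With the tool pointing down it reaches from about 400 to 875 mm from the base axis. Payload 4.4 kg.
Tool frame: the origin (TCP) lies on the centre line of the jaws, within the pads' length; the fingertips stand 25 mm ahead of it and the grasp point (between the pads) lies 6 mm ahead of it (ctrl.finger_overhang is the distance from the TCP to the fingertips, in mm); z points along the fingers, y is the line along which they close (so a half turn about z gives the same grasp; the last joint's range is limited). The gripper opens to 85 mm and grips with 20 to 120 N. Pads are 22 mm wide; open, the fingers measure 114 mm over their backs; the gripper's body (76 mm by 85 mm) begins 54 mm behind the grasp point. The pads swing forward as they close: fully open they stand 13 mm farther back than shut.
Start: joints at [-1.266, 0.628, 0.038, 1.517, -0.027, 0.996, -0.02], TCP at [235.513, 605.847, 256.313] pointing down, gripper open.
Joint ranges: [-3.06, 3.06], [-0.37, 2.12], [-1.25, 1.32], [0.18, 2.47], [-1.1, 4.24], [0.23, 1.98], [-2.94, 2.94]. Speed limits (rad/s): [2.57, 2.57, 3.14, 3.14, 3.14, 3.14, 3.14].

INTERFACE

Orientations are given as [roll, pitch, yaw] about the fixed x, y, z axes, in that order (R = Rz(yaw) Ry(pitch) Rx(roll)).
In Python, from cell import ctrl gives the robot as it stands. The module is installed in compiled form; this text tells all that it offers.
- The arm moves only by the tool play_rows, never from a script. Its argument "targets" is a list of rows, each a list of 5 numbers: the closure, from 0 (fully open) to 1 (shut), then the shift along the tool's x, y, z in cm, then the turn about the tool's z in degrees. In form: [[gripper, dx, dy, dz, spin], ...]. A call has 1 to 10 rows; each row is the pose to reach, as a shift and turn from the pose commanded when the call began, along the tool's axes at that moment; what a row does not reach only later rows make up. A row lasts 1/10 s, in which the tool goes at most 50 mm and 8.59 degrees, less where a joint would pass 70% of its speed; a pose out of reach is approached as far as the arm can. A call with a gripper value outside its range is refused whole. The fingers move at their own pace and stop on an object; the grip force is fixed at half the most. Time passes only in rows, so rows that repeat a pose let the fingers close. It gives the time, the measured TCP pose, the force, the opening and the grip force at its end, in the units of the state.
- ctrl.read_state(): the state, without advancing time (a new reading comes with each control period).
- ctrl.get_image(name): name is "side" or "top" or "wrist"; returns (picture, depth): 420x560x3 uint8, red, green, blue; 420x560 float32, mm along the optical axis (not along the pixel's ray), 0 where there is no reading.
- ctrl.calibration(name): a dict with "vfov" (degrees; the focal length in pixels is half the picture's height over the tangent of half this angle, whatever the lens; pixels are square), "cx", "cy" (the principal point, pixels), "extrinsics" (4x4, takes a point from camera to world coordinates); the wrist camera has in their place "mount" (4x4, takes a point from camera to tool coordinates, whose origin is the TCP and whose axes are the flange's). Camera axes: x right, y down, z forward; pixel columns grow to the right and rows downward; lengths in mm; the calibration is good to about 2 mm. A picture is of the moment at which its call begins: read the wrist's pose just before it. calibration takes no time and is no camera call.
- ctrl.finish_job(): hands the job in; it is judged then, once.
Trained networks look in the newest picture that a camera, given by its name, has taken for a name from the list of things; names that differ only in an ending like _2 or _b are one class to them, and where a whole thing is asked for, a point or a joint stands for the part that bears it (a point fixed in the world has none). Each returns a list of dicts, best first, with "confidence" (0 to 1); they miss things now and then, are a little off and sometimes report something else, mostly with a low value. They report only what shows in the picture. A call takes as long as a camera call. They do not tell look-alikes from the thing itself.
- ctrl.search_frame(camera, name): "bbox" ([left, top, right, bottom] in pixels, round what is visible of it).
- ctrl.trace(camera, name): "pixels" (420x560 bool, what is visible of it) and "bbox" ([left, top, right, bottom] in pixels, round what is visible of it).
The state is a dict: "clock": time; "qpos": joint angles; "qd": joint speeds; "tau": joint torques, N m; "eef_pos": TCP position; "tool_rot": TCP orientation; "force": force on the tool from outside, world axes, zero at the start; "torque": the same for the moment, N m; "width": finger opening in mm; "gripper_force": force on a finger pad.
Only numpy, scipy, OpenCV 4.12 (cv2) and the standard library are available. Lean on these libraries where they do the work, as an engineer would, in place of code of your own. Each camera call takes 0.05 s, during which the arm holds its last target. There are 200 camera calls.

TASK

The rinsed polishing plate is leaning on the slanted drying stand. Lift it off, stand it upright between the tines at the open front of the rack's empty slot and let go of it there without dropping it, then push it back along the slot, slowly, until it drops fully home under the clear cover, in line with the two plates already there. Do not disturb those two plates, the bottle, the film case or the steel puck.

Things in the scene. Friction and masses are not known exactly. Their poses are not given: they have to be found in the camera images.
- plate: the plate to rack: aluminium disc, diameter 110 mm, 10 mm thick, thin black rubber pad on one face, about 0.25 kg. Origin at the disc's centre, z along its axis, out of the padded face. At the start it leans 30 degrees from vertical on the stand, top towards the stand's -x side, padded face looking to the stand's +x side and up, lower rim on two pegs. It lifts straight up and off.
- stand: fixed drying stand of bent steel sheet, base 125 x 112 mm. Origin at the centre of its underside; z up. A slanted back panel carries the plate's back face; its top edge is 75 mm above the desk, so the plate's uppermost 38 mm (along the plate) are clear on both faces. The plate's centre rests at x +2, y 0, z 64 mm of this frame, its top 114 mm above the desk.
- rack: fixed rack, black base 240 (x) x 180 (y) x 8 mm. Origin at the centre of its underside, x along the slots from the open front (-x, nearer the robot) to the rear. Three slots, 45 mm apart. A clear dust cover (top panel 130 to 134 mm above the desk, side walls) covers the rear half, from x = +8 mm backwards; a steel stop bar crosses 2 mm behind the rims of plates at home, at 67 mm height.
- slot_free: the empty slot (outer or middle): smooth grey plastic floor strip 224 x 36 x 4 mm on the rack's base. Origin at the centre of the strip's underside, 8 mm above the desk; x along the slot to the rear, z up. Six pairs of steel tines, 6 mm thick, 16 mm clear between a pair, tips 46 mm above this origin, at x = -84, -52, -20, 18, 53, 88 mm.
- front_place (a point): centre of a plate standing in the open front of the empty slot (x = -52, z = 59 mm of the slot; same axes as the slot). Half-round plastic chocks 3 mm high cross the slot's floor 20 mm before and behind it, so that a plate stood here stays put when released; a push of 1 to 3 N rolls it over a chock.
- home_place (a point): centre of a plate fully home in the empty slot (x = 53, z = 59 mm of the slot, 105 mm behind the front place; same axes), under the clear cover. Chocks like the others cross the floor 20 mm before and behind it: the plate drops home over the first one. At home the plate's front rim stands 10 mm out of the cover.
- stock_1: a plate like the first, already home in another slot, to be left as it is. Origin at its centre, z axis along the disc's axis.
- stock_2: the other plate already home, to be left as it is. Origin at its centre, z axis along the disc's axis.
- bottle: clear wash bottle 60 mm in diameter, 150 mm high, standing on the desk, to be left alone. Origin at the centre of its underside.
- film_case: flat grey film case 120 x 120 x 22 mm with a clasp, on the desk at the rack's left, to be left alone. Origin at the centre of its underside.
- puck: steel polishing puck, 64 mm in diameter, 30 mm high, with a narrower neck, on the desk beyond the stand, to be left alone. Origin at the centre of its underside.
Things that resemble listed ones, but are neither listed nor needed, are in the scene too. What is shaped like the plate but brown or turquoise is not meant.

How it is judged (in metres and radians):
On the way:
1. the plate stands upright between the tines of the empty slot, in its open front part (centre at least 43 mm short of home), and has been let go (x of plate in the frame of slot_free between -0.075 and 0.01 m and y of plate in the frame of slot_free between -0.008 and 0.008 m and z of plate in the frame of slot_free between 0.055 and 0.064 m and angle between the z axis of plate and the y axis of slot_free, either way round below 0.2 rad and contact force between the fingers and plate below 0.1 N), for 0.2 s.
At the end, for the whole second after the job is handed in: The plate stands at rest in the slot that was empty, its centre within 6 mm of the home place along the slot and within 8 mm of the slot's middle, standing on the floor (height within 5 mm), its axis within 0.2 rad of square to the slot; the two stock plates are within 12 mm of where they were (x of plate in the frame of slot_free between 0.047 and 0.059 m and y of plate in the frame of slot_free between -0.008 and 0.008 m and z of plate in the frame of slot_free between 0.055 and 0.064 m and angle between the z axis of plate and the y axis of slot_free, either way round below 0.2 rad and linear speed of plate below 0.02 m/s and angular speed of plate below 0.2 rad/s and distance of each of stock_1, stock_2 from where it was at the start of the episode below 0.012 m); the robot touches nothing.
It fails at once if the plate is dropped or sent rolling: it moves faster than 0.5 m/s while the fingers do not touch it (linear speed of plate above 0.5 m/s and contact force between the fingers and plate below 0.1 N).
It fails at once if a plate already in the rack is disturbed (moved by more than 12 mm) (distance of any of stock_1, stock_2 from where it was at the start of the episode above 0.012 m).
It fails at once if the bottle, the film case or the puck is moved by more than 20 mm (distance of any of bottle, film_case, puck from where it was at the start of the episode above 0.02 m).
It also fails if it takes over 58 s, if anything falls off the work surface, if the arm or the gripper's body presses on something with over 40 N, if the wrist force passes 120 N, or if a joint passes its speed limit or range.

## Working session

There is one attempt and no reset: what is moved stays moved. The work goes in short steps, Python scripts to look and compute and a tool call to move; the robot and the scene stay as the last step left them, time stands still between calls to the robot, and variables do not carry over. Pictures are saved under pics/ and viewed, at most 10 in all, crops included, and the job is handed in when it is done.

Besides the shell and the picture viewer there is one more tool, called as name(argument=value, ...) on one line, values as JSON. play_rows: Moves the arm, as the interface text tells. Its arguments: {"type":"object","properties":{"targets":{"type":"array"}},"required":["targets"]}

```bash
mkdir -p pics; cat > h.py <<'E'
import numpy as np, cv2
from cell import ctrl
from scipy.spatial.transform import Rotation as R
def shot(cam,fn=None):
    s=ctrl.read_state(); im,d=ctrl.get_image(cam)
    if fn: cv2.imwrite('pics/'+fn,im[:,:,::-1])
    return s,im,d
def T(s):
    M=np.eye(4); M[:3,:3]=R.from_euler('xyz',s['tool_rot']).as_matrix(); M[:3,3]=s['eef_pos']; return M
def cloud(cam,d,s=None):
    c=ctrl.calibration(cam); f=d.shape[0]/2/np.tan(np.radians(c['vfov'])/2)
    E=np.array(c['extrinsics']) if 'extrinsics' in c else T(s)@np.array(c['mount'])
    v,u=np.indices(d.shape); P=np.stack([(u-c['cx'])/f*d,(v-c['cy'])/f*d,d],-1)
    return P@E[:3,:3].T+E[:3,3]
E
python3 - <<'E'
from h import *
for cam in ('top','side'):
    s,im,d=shot(cam,cam+'1.png'); W=cloud(cam,d); np.save(cam+'W.npy',W); np.save(cam+'D.npy',d)
    print(cam,np.array(ctrl.calibration(cam)['extrinsics']).round(2).tolist())
    for n in ('plate','stand','rack','slot_free','bottle','film_case','puck'):
        for r in ctrl.trace(cam,n)[:4]:
            m=r['pixels']&(d>0); p=W[m]
            print(n,round(r['confidence'],2),np.round(r['bbox']).tolist(),m.sum(),np.median(p,0).round() if len(p) else '', np.percentile(p,[2,98],axis=0).round().tolist() if len(p) else '')
print(ctrl.read_state())
E
```

```text
top [[0.02, -0.98, 0.17, 328.27], [-1.0, -0.02, -0.0, 20.95], [0.01, -0.17, -0.98, 1273.37], [0.0, 0.0, 0.0, 1.0]]
plate 0.96 [394.0, 221.0, 428.0, 256.0] 885 [ 491. -388.   11.] [[442.0, -438.0, 5.0], [541.0, -338.0, 16.0]]
plate 0.64 [349.0, 221.0, 383.0, 236.0] 442 [ 498. -231.   80.] [[472.0, -278.0, 32.0], [531.0, -184.0, 114.0]]
plate 0.57 [335.0, 261.0, 372.0, 299.0] 920 [ 340. -203.   11.] [[293.0, -253.0, 5.0], [389.0, -154.0, 16.0]]
stand 0.81 [340.0, 211.0, 385.0, 253.0] 804 [ 476. -229.    5.] [[435.0, -292.0, -1.0], [562.0, -177.0, 36.0]]
rack 0.94 [215.0, 159.0, 278.0, 245.0] 3005 [612. 142. 133.] [[457.0, 56.0, 4.0], [688.0, 232.0, 138.0]]
slot_free 0.88 [253.0, 198.0, 266.0, 242.0] 508 [529. 101.  13.] [[463.0, 83.0, 6.0], [600.0, 121.0, 53.0]]
bottle 0.94 [422.0, 186.0, 457.0, 209.0] 560 [ 605. -466.   95.] [[583.0, -528.0, -1.0], [648.0, -449.0, 153.0]]
film_case 0.83 [115.0, 169.0, 160.0, 212.0] 1260 [615. 512.  22.] [[555.0, 449.0, 14.0], [677.0, 574.0, 27.0]]
puck 0.64 [358.0, 148.0, 378.0, 167.0] 244 [ 753. -256.   14.] [[730.0, -286.0, 7.0], [786.0, -232.0, 33.
[... 1558 characters left out ...]
: 0.8, 'qpos': array([-1.26581398,  0.62835651,  0.03847879,  1.51741818, -0.02702754,
        0.99629158, -0.02001349]), 'qd': array([-4.58405563e-04,  1.07130758e-03,  8.75551105e-04, -3.29230177e-05,
       -2.00926773e-03,  6.42650646e-04,  4.01296397e-04]), 'tau': array([ 4.37264816e-04, -5.63196945e+01,  1.22591157e+00, -1.93779320e+01,
        1.09725539e-02,  1.30665969e-03,  1.40350102e-05]), 'eef_pos': array([235.48494545, 605.85414141, 256.3354008 ]), 'tool_rot': array([ 3.1415501e+00, -7.4488344e-05,  2.7707736e+00]), 'force': array([-0.41725014, -0.28807835, -0.2269966 ]), 'torque': array([-0.01426565,  0.01905172,  0.0199843 ]), 'gripper_force': 0.0, 'width': 85.32269168650923}
```

```bash
python3 - <<'E'
import cv2,numpy as np
a=cv2.imread('pics/top1.png'); b=cv2.imread('pics/side1.png')
A=cv2.resize(a[140:310,100:470],(800,368)); B=cv2.resize(b[150:345,170:460],(342,230)); 
cv2.imwrite('pics/t.png',np.vstack([A,np.hstack([cv2.resize(b[165:255,190:310],(307,230)),cv2.resize(b[235:345,230:466],(493,230))])]))
E
python3 - <<'E'
import sys; sys.path.insert(0,'.')
from h import *
print(ctrl.finger_overhang, np.array(ctrl.calibration('wrist')['mount']).round(2).tolist(), ctrl.calibration('wrist'))
E
```

```text
25.0 [[0.0, -0.95, -0.32, 81.24], [1.0, 0.0, 0.0, 0.14], [-0.0, -0.32, 0.95, -117.53], [0.0, 0.0, 0.0, 1.0]] {'vfov': 58.65440590486701, 'cx': 281.789437381222, 'cy': 209.07207139935176, 'mount': array([[ 8.61043761e-04, -9.47948719e-01, -3.18421866e-01,
         8.12439325e+01],
       [ 9.99999329e-01,  5.69563858e-04,  1.00849184e-03,
         1.43580293e-01],
       [-7.74636961e-04, -3.18422521e-01,  9.47948573e-01,
        -1.17526283e+02],
       [ 0.00000000e+00,  0.00000000e+00,  0.00000000e+00,
         1.00000000e+00]])}
```

View pics/t.png

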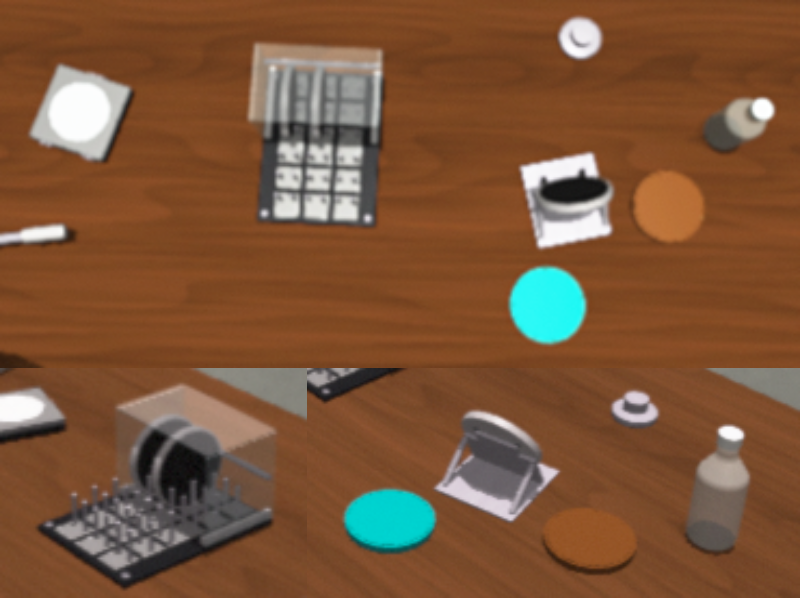

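```bash
python3 - <<'E'
from h import *
W=np.load('topW.npy'); S=np.load('sideW.npy')
def box(P): 
    r=cv2.minAreaRect(P[:,:2].astype(np.float32)); return np.round(r[0],1),np.round(r[1],1),round(r[2],1)
def sel(W,x,y,z):
    m=(W[...,0]>x[0])&(W[...,0]<x[1])&(W[...,1]>y[0])&(W[...,1]<y[1])&(W[...,2]>z[0])&(W[...,2]<z[1]); return W[m]
imt=cv2.imread('pics/top1.png'); ims=cv2.imread('pics/side1.png')
for n,w,im in (('top',W,imt),('side',S,ims)):
    g=(im.min(2)>130)  # bright stand base
    m=g&(w[...,0]>410)&(w[...,0]<590)&(w[...,1]>-320)&(w[...,1]<-150)&(w[...,2]<14)
    print(n,'stand base',m.sum(),box(w[m]))
    P=sel(w,(455,560),(-300,-165),(78,113)); print(' plate top pts',len(P),P.mean(0).round(1))
    # plate dark face plane
    m=(im.max(2)<70)&(w[...,0]>430)&(w[...,0]<590)&(w[...,1]>-320)&(w[...,1]<-150)&(w[...,2]>25)
    P=w[m]
    if len(P)>30:
        c=P.mean(0); n_=np.linalg.svd(P-c)[2][2]; n_*=np.sign(n_[2]); print(' face',len(P),c.round(1),n_.round(3),np.degrees(np.arctan2(n_[1],n_[0])).round(1))
    P=sel(w,(440,575),(30,260),(4,30)); print(' rack front',len(P),box(P))
    # bright strips
    m=(im.min(2)>110)&(w[...,0]>440)&(w[...,0]<575)&(w[...,1]>30)&(w[...,1]<260)&(w[...,2]<25)
    l,lab,st,c=cv2.connectedComponentsWithStats(m.astype(np.uint8))
    for i in range(1,l):
        if st[i,4]>40: print('  strip',st[i,4],box(w[lab==i]))
    P=sel(w,(540,720),(30,260),(126,140)); print(' cover',len(P),box(P))
E
```

```text
top stand base 770 (array([ 499.9, -238.3]), array([130.8, 122.9]), 12.4)
 plate top pts 233 [ 486.4 -233.    97. ]
 face 272 [ 504.9 -232.9   69.7] [0.85  0.188 0.493] 12.5
 rack front 1911 (array([508., 146.]), array([134.1, 227.7]), 0.3)
  strip 100 (array([558.8, 189.8]), array([32. , 39.8]), 0.4)
  strip 360 (array([516.8, 145.8]), array([ 40.6, 116.8]), 88.5)
  strip 107 (array([557.6,  99.5]), array([31.4, 40.2]), 2.2)
  strip 119 (array([520.5, 191. ]), array([34.7, 40.8]), 2.2)
  strip 257 (array([497.8, 100.9]), array([77.2, 40. ]), 1.8)
  strip 135 (array([478.8, 192.2]), array([36. , 40.3]), 1.7)
 cover 2110 (array([636.9, 142.8]), array([180.3, 113.7]), 88.6)
side stand base 436 (array([ 497. , -225.9]), array([128.2, 134.4]), 13.8)
 plate top pts 264 [ 483.6 -247.5   96.1]
 rack front 1056 (array([511.3, 151.9]), array([127.2, 216.3]), 0.6)
  strip 60 (array([481.5, 190.9]), array([43.6, 38.9]), 89.7)
  strip 60 (array([478.9, 144. ]), array([37.1, 43.2]), 21.6)
  strip 47 (array([518.5,  97.9]), array([38.5, 34.8]), 0.1)
  strip 62 (array([478.3,  99.1]), array([38.2, 34.7]), 87.9)
 cover 939 (array([638. , 139.4]), array([187.2, 116.6]), 88.6)
```

```bash
cat >> h.py <<'E'
def go(x,y,z,yaw):
    s=ctrl.read_state(); M=T(s); d=M[:3,:3].T@(np.array([x,y,z])-s['eef_pos'])
    cur=np.degrees(s['tool_rot'][2]); a=-((yaw-cur+180)%360-180)
    print('t',round(s['clock'],2),'pos',s['eef_pos'].round(1),'yaw',cur.round(2),'shift cm',(d/10).round(2),'spin',round(a,2),'rows',np.linalg.norm(d)/50,abs(a)/8.59)
E
python3 -c "
from h import *
go(540,110,260,178.3)"
```

```text
t 0.8 pos [235.5 605.9 256.3] yaw 158.75 shift cm [-46.35 -35.18  -0.37] spin -19.55 rows 11.638112858819033 2.275479265669128
```

play_rows(targets=[[0, -46.4, -35.2, -0.4, -19.5], [0, -46.4, -35.2, -0.4, -19.5], [0, -46.4, -35.2, -0.4, -19.5], [0, -46.4, -35.2, -0.4, -19.5], [0, -46.4, -35.2, -0.4, -19.5], [0, -46.4, -35.2, -0.4, -19.5], [0, -46.4, -35.2, -0.4, -19.5], [0, -46.4, -35.2, -0.4, -19.5], [0, -46.4, -35.2, -0.4, -19.5], [0, -46.4, -35.2, -0.4, -19.5]])

```text
clock: 1.8
eef_pos: [498.2, 178.1, 260.1]
tool_rot: [3.141, 0.001, 3.111]
force: [0.8, -0.5, -0.6]
width: 85.1
gripper_force: 0.0
```

play_rows(targets=[[0, -4, -6.9, 0, 0], [0, -4, -6.9, 0, 0], [0, -4, -6.9, 0, 0], [0, -4, -6.9, 0, 0]])

```text
clock: 2.2
eef_pos: [535.2, 109.2, 259.7]
tool_rot: [3.141, -0.0, 3.109]
force: [-0.3, 0.7, 1.3]
width: 85.4
gripper_force: 0.0
```

```bash
python3 - <<'E'
from h import *
s,im,d=shot('wrist','w_rack.png'); W=cloud('wrist',d,s); np.save('wrW.npy',W)
print(s['eef_pos'].round(1),s['tool_rot'])
for n in ('slot_free','plate'):
  for r in ctrl.trace('wrist',n)[:4]:
    m=r['pixels']&(d>0); P=W[m]; print(n,r['confidence'],np.round(r['bbox']),np.percentile(P,[2,50,98],axis=0).round(1).tolist(), cv2.minAreaRect(P[:,:2].astype(np.float32)))
go(490,-240,240,102.5)
E
```

```text
[535.2 109.2 259.7] [ 3.14115342e+00 -2.15669459e-04  3.10927117e+00]
t 2.35 pos [534.5 111.4 259.8] yaw 178.41 shift cm [  3.47 -35.25   1.95] spin 75.91 rows 7.0956536971967274 8.836725602138058
```

View pics/w_rack.png

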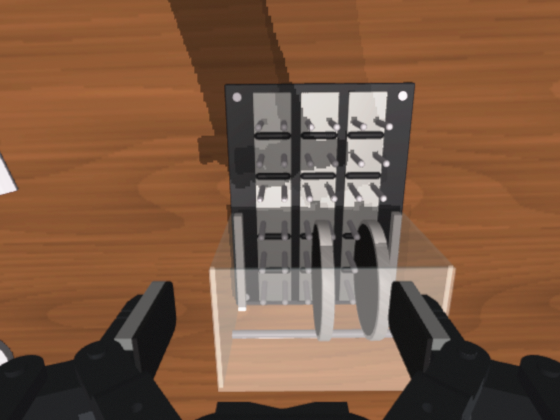

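```bash
python3 - <<'E'
from h import *
W=np.load('wrW.npy'); im=cv2.imread('pics/w_rack.png'); g=im.max(2)
# chocks = dark runs across slot, strip edges
for c0,c1 in ((253,291),(301,339),(348,386)):
    for v0,v1 in ((128,142),(168,182)):
        sub=g[v0:v1,c0+4:c1-4].mean(1); v=v0+np.average(np.arange(len(sub)),weights=np.clip(sub.max()*0.6-sub,0,None)); 
        P=W[int(round(v)),c0+6:c1-6]; print('chock row',v.round(1),P.mean(0).round(1))
row=g[100:112,225:415].mean(0); e=np.abs(np.diff(row)); i=np.where(e>25)[0]+225; print(i, row[[10,40,60,80]].round())
for v in (104,150,190):
  print(v,[ (u,W[v,u].round(1).tolist()) for u in (228,253,272,291,301,339,348,386,409)])
E
```

```text
chock row 135.3 [500.6 100.8  14.9]
chock row 175.8 [537.4  99.9  29. ]
chock row 135.2 [498.3 144.   43.1]
chock row 175.3 [541.3 146.8  14.8]
chock row 134.7 [503.4 191.7  15.4]
chock row 175.0 [539.3 190.5  29.3]
[252 253 290 299 300 301 302 337 338 347 348 385 386 412] [ 72. 151. 123. 224.]
104 [(228, [471.0, 60.3, 7.5]), (253, [471.5, 84.5, 12.1]), (272, [472.0, 102.4, 13.1]), (291, [472.8, 120.3, 8.4]), (301, [472.9, 129.6, 12.3]), (339, [474.4, 166.2, 6.9]), (348, [474.4, 174.0, 11.2]), (386, [475.8, 211.1, 6.7]), (409, [476.4, 232.4, 8.7])]
150 [(228, [514.8, 57.0, 8.0]), (253, [515.5, 81.7, 8.4]), (272, [515.4, 100.6, 12.7]), (291, [516.8, 119.3, 7.3]), (301, [516.3, 129.0, 12.3]), (339, [518.3, 166.8, 7.6]), (348, [517.7, 174.9, 12.7]), (386, [519.6, 213.2, 8.4]), (409, [521.8, 238.6, 0.3])]
190 [(228, [558.0, 52.5, -0.2]), (253, [556.7, 79.4, 7.5]), (272, [556.1, 99.0, 11.8]), (291, [558.1, 118.3, 7.0]), (301, [556.9, 128.4, 12.2]), (339, [559.3, 167.5, 7.9]), (348, [558.6, 176.0, 11.7]), (386, [560.8, 215.6, 8.2]), (409, [564.1, 242.1, -0.6])]
```

play_rows(targets=[[0, 3.5, -35, 2, 76], [0, 3.5, -35, 2, 76], [0, 3.5, -35, 2, 76], [0, 3.5, -35, 2, 76], [0, 3.5, -35, 2, 76], [0, 3.5, -35, 2, 76], [0, 3.5, -35, 2, 76], [0, 3.5, -35, 2, 76], [0, 3.5, -35, 2, 76], [0, 3.5, -35, 2, 76]])

```text
clock: 3.35
eef_pos: [489.9, -237.9, 239.5]
tool_rot: [-3.141, -0.0, 1.786]
force: [1.0, 0.5, -0.7]
width: 85.1
gripper_force: 0.0
```

```bash
python3 - <<'E'
from h import *
s,im,d=shot('wrist','w_stand.png'); W=cloud('wrist',d,s); np.save('wsW.npy',W)
print(s['eef_pos'].round(1),s['tool_rot'])
for n in ('plate','stand'):
  for r in ctrl.trace('wrist',n)[:3]:
    m=r['pixels']&(d>0); P=W[m]; print(n,r['confidence'],np.round(r['bbox']),np.percentile(P,[2,50,98],axis=0).round(1).tolist())
    if n=='plate': 
        f=m&(im.max(2)<70); P=W[f]; c=P.mean(0); N=np.linalg.svd(P-c,full_matrices=False)[2][2]; print(' face',f.sum(),c.round(1),N.round(3),np.degrees(np.arctan2(N[1],N[0])))
        Q=W[m]; t=Q[Q[:,2]>np.percentile(Q[:,2],96)]; print(' top',t.mean(0).round(1)); q=Q; b=R.from_euler('z',-12.5,degrees=True).apply(q-[499,-237,0]); print(' in stand frame pct',np.percentile(b,[0.5,50,99.5],axis=0).round(1).tolist())
g=(im.min(2)>130)&(W[...,2]<12)&(d>0)&(abs(W[...,0]-499)<95)&(abs(W[...,1]+237)<95); print('base',cv2.minAreaRect(W[g][:,:2].astype(np.float32)),g.sum())
E
```

```text
[ 489.9 -237.9  239.5] [-3.14134595e+00 -4.98874802e-04  1.78609221e+00]
plate 0.76 [254. 123. 329. 255.] [[472.4, -279.5, 28.0], [497.1, -229.2, 82.0], [530.8, -184.0, 111.9]]
 face 5466 [ 504.3 -231.3   71.5] [0.845 0.188 0.5  ] 12.510275951065935
 top [ 479.4 -238.6  112. ]
 in stand frame pct [[-25.8, -49.4, 22.5], [-0.1, 8.1, 82.0], [33.9, 55.7, 113.0]]
plate 0.75 [ 65.  38. 191. 163.] [[293.3, -252.1, 8.4], [342.3, -201.0, 10.3], [391.9, -154.8, 12.0]]
 face 6 [ 393.2 -196.3    1.9] [ 0.093  0.018 -0.996] 10.919689649977744
 top [ 342.6 -200.4   12.1]
 in stand frame pct [[-198.4, 14.2, 5.0], [-145.3, 69.3, 10.3], [-92.8, 118.5, 12.4]]
plate 0.58 [203. 262. 305. 351.] [[444.6, -437.5, 5.1], [492.8, -384.8, 10.3], [541.8, -337.1, 11.8]]
 face 134 [ 488.9 -341.     3.9] [ 0.014 -0.072  0.997] -79.34363760853401
 top [ 494.3 -381.6   11.9]
 in stand frame pct [[-90.5, -200.0, 1.8], [-38.2, -142.8, 10.3], [14.2, -93.5, 12.1]]
stand 0.89 [224. 112. 360. 232.] [[435.1, -291.3, 2.5], [476.4, -220.9, 4.1], [565.3, -174.1, 36.5]]
base ((501.5986022949219, -234.30657958984375), (125.95536041259766, 112.32777404785156), 12.419052124023438) 7032
```

View pics/w_stand.png

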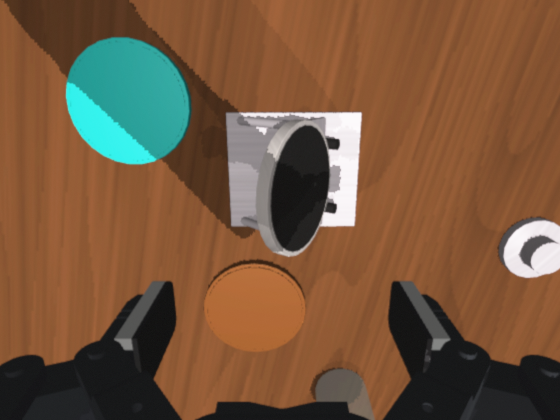

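```bash
python3 -c "
from h import *
go(486.4,-237.7,106,102.4)"
```

```text
t 3.5 pos [ 490.  -237.7  239.8] yaw 102.55 shift cm [ 0.08 -0.36 13.38] spin 0.15 rows 2.676280618597679 0.01744557404753147
```

play_rows(targets=[[0, 0.1, -0.4, 3, 0], [0, 0.1, -0.4, 7, 0], [0, 0.1, -0.4, 11, 0], [0, 0.1, -0.4, 13.4, 0], [0.4, 0.1, -0.4, 13.4, 0], [0.5, 0.1, -0.4, 13.4, 0], [0.5, 0.1, -0.4, 13.4, 0], [0.5, 0.1, -0.4, 13.4, 0], [0.5, 0.1, -0.4, 13.4, 0], [0.5, 0.1, -0.4, 13.4, 0]])

```text
clock: 4.5
eef_pos: [485.8, -239.1, 106.5]
tool_rot: [3.14, 0.001, 1.785]
force: [0.3, 0.3, 0.1]
width: 42.6
gripper_force: 0.0
```

play_rows(targets=[[0.55, 0, 0, 0, 0], [0.6, 0, 0, 0, 0], [0.63, 0, 0, 0, 0], [0.65, 0, 0, 0, 0], [0.65, 0, 0, 0, 0], [0.65, 0, 0, 0, 0]])

```text
clock: 5.1
eef_pos: [485.3, -239.0, 105.7]
tool_rot: [-3.141, -0.0, 1.785]
force: [-0.0, -0.1, 0.3]
width: 29.7
gripper_force: 0.0
```

```bash
python3 - <<'E'
from h import *
_,a,_=shot('side'); _,b,_=shot('wrist')
cv2.imwrite('pics/c1.png',np.hstack([cv2.resize(a[215:325,260:380],(480,440)),cv2.resize(b[150:420,130:430],(320,288))[:,:,:] if 0 else cv2.copyMakeBorder(cv2.resize(b[150:420,130:430],(320,288)),0,152,0,0,0)])[:,:,::-1])
E
```

```text
(no output)
```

View pics/c1.png

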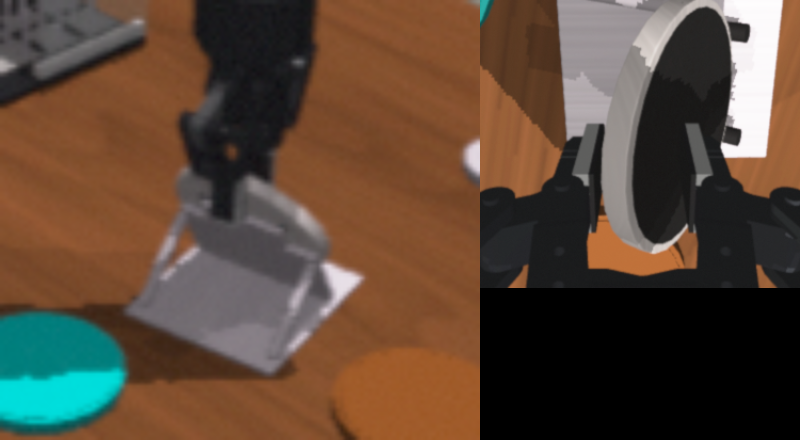

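play_rows(targets=[[0.65, 0, 0.3, 0, 0], [0.65, 0, 0.5, -0.2, 0], [0.65, 0, 0.7, -0.3, 0], [0.66, 0, 0.9, -0.4, 0], [0.67, 0, 1.1, -0.5, 0], [0.68, 0, 1.3, -0.6, 0], [0.69, 0, 1.5, -0.7, 0], [0.7, 0, 1.5, -0.7, 0]])

```text
clock: 6.0
eef_pos: [500.6, -235.7, 112.9]
tool_rot: [3.141, 0.0, 1.785]
force: [-1.7, -0.2, 0.5]
width: 25.5
gripper_force: 0.3
```

```bash
cat > lean.py <<'E'
from h import *
import sys
s,im,d=shot('wrist',sys.argv[1] if len(sys.argv)>1 else None); W=cloud('wrist',d,s)
r=ctrl.trace('wrist','plate')
r=[q for q in r if abs((q['bbox'][0]+q['bbox'][2])/2-285)<70 and q['bbox'][1]>-1][:2]
for q in r:
    m=q['pixels']&(d>0)&(im.max(2)<70)&(W[...,2]>10); P=W[m]; c=np.median(P,0); P=P[np.linalg.norm(P-c,axis=1)<60]
    if len(P)<50: continue
    c=P.mean(0); N=np.linalg.svd(P-c,full_matrices=False)[2][2]; N*=np.sign(N[0]) or 1
    Q=R.from_euler('z',-12.4,degrees=True).apply(P-[501.6,-234.3,0])
    print(q['confidence'],q['bbox'],len(P),'N',N.round(3),'lean',np.degrees(np.arcsin(N[2])).round(1),'head',np.degrees(np.arctan2(N[1],N[0])).round(1),'stand pct',np.percentile(Q,[1,99],axis=0).round(1).tolist())
print(s['eef_pos'].round(1),s['width'],s['gripper_force'],s['force'].round(1))
E
python3 lean.py
```

```text
0.86 [243.3, 147.6, 338.3, 387.2] 7792 N [0.919 0.199 0.34 ] lean 19.9 head 12.2 stand pct [[-2.0, -44.5, 34.8], [27.8, 48.1, 117.1]]
[ 500.6 -235.7  112.9] 25.464382623112826 0.3452480211853981 [-1.7 -0.2  0.5]
  return _methods._mean(a, axis=axis, dtype=dtype,
  ret = um.true_divide(
```

play_rows(targets=[[0.71, 0, 0.2, -0.1, 0], [0.72, 0, 0.4, -0.1, 0], [0.73, 0, 0.6, -0.2, 0], [0.74, 0, 0.8, -0.2, 0], [0.75, 0, 1.0, -0.3, 0], [0.76, 0, 1.2, -0.3, 0], [0.77, 0, 1.4, -0.4, 0], [0.78, 0, 1.6, -0.4, 0], [0.78, 0, 1.6, -0.4, 0]])

```text
clock: 7.0
eef_pos: [516.1, -232.3, 116.8]
tool_rot: [3.141, 0.0, 1.785]
force: [-0.6, -0.2, 0.2]
width: 18.9
gripper_force: 0.2
```

```bash
python3 lean.py 2>/dev/null
```

```text
0.59 [250.8, 146.1, 308.4, 385.8] 3516 N [0.965 0.214 0.155] lean 8.9 head 12.5 stand pct [[16.5, -45.1, 36.1], [30.2, 48.5, 122.6]]
[ 516.1 -232.3  116.8] 18.851756103187462 0.19277906510978937 [-0.6 -0.2  0.2]
```

play_rows(targets=[[0.8, 0, 0.3, 0, 0], [0.82, 0, 0.6, 0, 0], [0.83, 0, 0.9, 0, 0], [0.85, 0, 1.0, 0, 0], [0.87, 0, 1.0, 0, 0], [0.89, 0, 1.0, 0, 0], [1, 0, 1.0, 0, 0], [1, 0, 1.0, 0, 0], [1, 0, 1.0, 0, 0]])

```text
clock: 8.0
eef_pos: [526.4, -230.2, 117.0]
tool_rot: [3.14, 0.001, 1.785]
force: [4.0, 0.7, -0.2]
width: 9.2
gripper_force: 59.6
```

play_rows(targets=[[1, 0, 0, -0.3, 0], [1, 0, 0, -0.8, 0], [1, 0, 0, -1.5, 0], [1, 0, 0, -3, 0], [1, 0, 0, -5, 0], [1, 0, 0, -7, 0], [1, 0, 0, -9, 0], [1, 0, 0, -11, 0], [1, 0, 0, -12, 0], [1, 0, 0, -12, 0]])

```text
clock: 9.0
eef_pos: [525.5, -230.8, 238.0]
tool_rot: [3.14, 0.001, 1.784]
force: [-0.2, -0.6, -2.5]
width: 9.2
gripper_force: 59.6
```

```bash
python3 lean.py w_held.png 2>/dev/null; python3 -c "
from h import *
go(521,100.4,240,178.1)"
```

```text
[ 525.5 -230.8  238. ] 9.199417488657957 59.64792251586914 [-0.2 -0.6 -2.5]
t 9.1 pos [ 524.7 -230.   236.1] yaw 102.25 shift cm [32.37  6.64 -0.37] spin -75.85 rows 6.608958691623585 8.830523715875536
```

View pics/w_held.png

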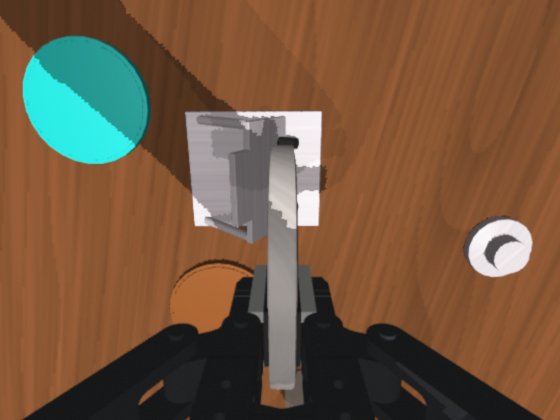

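```bash
python3 - <<'E'
from h import *
from scipy.optimize import least_squares
s,im,d=shot('wrist'); W=cloud('wrist',d,s); M=T(s); L=(W-s['eef_pos'])@M[:3,:3]
m=(d>0)&(abs(L[...,1])<4.0)&(L[...,2]<75)&(L[...,2]>0)&(L[...,0]>8)
P=L[m]; print(len(P),np.percentile(P,[1,99],axis=0).round(1).tolist())
f=least_squares(lambda p:np.hypot(P[:,0]-p[0],P[:,2]-p[1])-55,[0,45],loss='soft_l1'); print('centre tool x,z',f.x.round(1),np.abs(f.fun).mean())
Q=L[(d>0)&(abs(L[...,1])<12)&(L[...,2]<75)&(L[...,2]>20)&(L[...,0]>20)]
for a,b in ((20,30),(30,40),(40,48),(48,56)):
    q=Q[(Q[:,0]>a)&(Q[:,0]<b)]; print(a,b,len(q),np.percentile(q[:,1],[2,50,98]).round(1))
E
```

```text
1881 [[33.6, -3.9, 0.1], [55.9, 3.9, 43.9]]
centre tool x,z [ 0.9 43.8] 0.3707234586933262Traceback (most recent call last):
  File "<stdin>", line 9, in <module>
    return _quantile_unchecked(
        a, q, axis, out, overwrite_input, method, keepdims, weights)
    return _ureduce(a,
                    func=_quantile_ureduce_func,
    ...<5 lines>...
                    overwrite_input=overwrite_input,
                    method=method)
    r = func(a, **kwargs)
    result = _quantile(arr,
                       quantiles=q,
    ...<2 lines>...
                       out=out,
                       weights=wgt)
    slices_having_nans = np.isnan(arr[-1, ...])
                                  ~~~^^^^^^^^^
IndexError: index -1 is out of bounds for axis 0 with size 0
```

play_rows(targets=[[1, 3.3, 0.7, -1, -8], [1, 6.6, 1.4, -1, -16], [1, 10, 2, -1, -24], [1, 13.2, 2.7, -1, -32], [1, 16.5, 3.4, -1, -40], [1, 20, 4, -1, -48], [1, 23, 4.7, -1, -56], [1, 26, 5.4, -1, -64], [1, 29, 6, -1, -72], [1, 32.4, 6.8, -1, -75.9]])

```text
clock: 10.15
eef_pos: [522.2, 101.0, 245.6]
tool_rot: [-3.141, -0.003, 3.113]
force: [0.1, -0.2, -2.3]
width: 9.2
gripper_force: 59.5
```

```bash
python3 - <<'E'
from h import *
s,im,d=shot('wrist','w_pre.png')
go(522,100.4,170,178.1)
E
```

```text
t 10.2 pos [522.1 109.7 245.7] yaw 178.89 shift cm [-0.02 -0.97  7.56] spin 0.79 rows 1.5245993376379772 0.09193967714096936
```

View pics/w_pre.png

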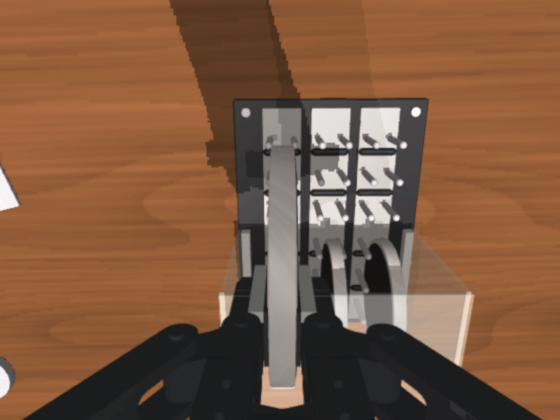

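play_rows(targets=[[1, 0, 0, 0, 0], [1, 0, 0, 0, 0], [1, 0, 0, 0, 0], [1, 0, 0, 0, 0], [1, 0, 0, 0, 0]])

```text
clock: 10.7
eef_pos: [523.1, 99.9, 246.7]
tool_rot: [-3.141, -0.0, 3.108]
force: [-0.1, -0.5, -0.8]
width: 9.2
gripper_force: 59.5
```

```bash
python3 - <<'E'
from h import *
s,im,d=shot('wrist','w_pre2.png'); W=cloud('wrist',d,s); M=T(s)
go(522,100.4,130,178.1)
c=ctrl.calibration('wrist'); f=210/np.tan(np.radians(c['vfov'])/2); E=M@np.array(c['mount'])
def proj(p):
    q=np.linalg.inv(E)@np.r_[p,1]; return (q[:2]/q[2]*f+[c['cx'],c['cy']]).round(1)
# predicted front tine tips / strip edges for slot origin (573,98.7), yaw -1.9
a=np.radians(-1.9); Rz=np.array([[np.cos(a),-np.sin(a)],[np.sin(a),np.cos(a)]]); o=np.array([573,98.7])
for x,y,z in ((-84,-11,54),(-84,11,54),(-84,-11,12),(-84,11,12),(-72,18,12),(-72,-18,12),(-112,18,12),(-112,-18,12)): print((x,y,z),proj(np.r_[o+Rz@[x,y],z]))
g=im.max(2).astype(float)
for v in (112,120): 
    r=g[v,225:430]; e=np.diff(r); print(v,[(int(i)+225,int(e[i])) for i in np.where(abs(e)>25)[0]])
E
python3 -c "
import cv2; a=cv2.imread('pics/w_pre2.png'); cv2.imwrite('pics/c2.png',cv2.resize(a[90:240,220:420],(800,600),interpolation=cv2.INTER_CUBIC))"
```

```text
t 10.75 pos [523.2 100.1 246.7] yaw 178.08 shift cm [ 0.12  0.03 11.67] spin -0.02 rows 2.334807489685695 0.00220272931005956
(-84, -11, 54) [268.9 143.6]
(-84, 11, 54) [295.5 143.6]
(-84, -11, 12) [270.4 136.7]
(-84, 11, 12) [293.9 136.7]
(-72, 18, 12) [301.2 149.6]
(-72, -18, 12) [263.1 149.5]
(-112, 18, 12) [301.9 105.6]
(-112, -18, 12) [262.4 105.6]
112 [(233, -28), (241, 70), (242, 39), (249, -38), (250, -55), (251, -32), (262, 61), (301, -38), (311, 86), (312, 47), (349, -30), (350, -70), (351, -47), (360, 53), (361, 83), (399, -72), (400, -65), (411, 72), (412, 76), (418, -47), (419, -77), (420, -42), (426, 30), (427, 41)]
120 [(233, -28), (262, 55), (263, 28), (300, -28), (301, -38), (311, 93), (312, 37), (349, -61), (350, -69), (359, 40), (360, 83), (361, 29), (398, -66), (399, -73), (426, 49)]
```

View pics/c2.png

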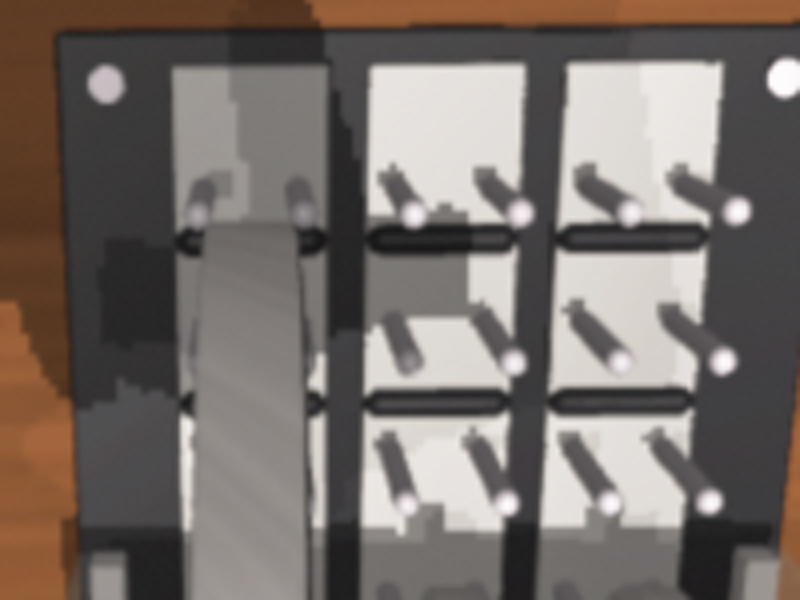

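play_rows(targets=[[1, 0.1, 0, 3, 0], [1, 0.1, 0, 6, 0], [1, 0.1, 0, 9, 0], [1, 0.1, 0, 11.5, 0], [1, 0.1, 0, 12, 0], [1, 0.1, 0, 12.4, 0], [1, 0.1, 0, 12.8, 0], [1, 0.1, 0, 13.0, 0], [1, 0.1, 0, 13.2, 0], [1, 0.1, 0, 13.2, 0]])

```text
clock: 11.75
eef_pos: [522.4, 100.9, 115.1]
tool_rot: [3.141, 0.001, 3.109]
force: [-1.1, -0.6, -1.6]
width: 9.7
gripper_force: 59.3
```

play_rows(targets=[[1, 0, 0, 0.1, 0], [1, 0, 0, 0.2, 0], [1, 0, 0, 0.2, 0], [1, 0, 0, 0.2, 0]])

```text
clock: 12.15
eef_pos: [522.1, 100.8, 112.7]
tool_rot: [3.142, -0.0, 3.109]
force: [-0.0, -0.3, -2.3]
width: 9.3
gripper_force: 59.3
```

play_rows(targets=[[1, 0, 0, 0.1, 0], [1, 0, 0, 0.1, 0], [1, 0, 0, 0.1, 0]])

```text
clock: 12.45
eef_pos: [522.1, 100.8, 111.7]
tool_rot: [-3.142, -0.0, 3.109]
force: [-0.4, -0.1, -2.1]
width: 9.2
gripper_force: 59.3
```

play_rows(targets=[[1, 0, 0, 0.1, 0], [1, 0, 0, 0.1, 0], [1, 0, 0, 0.1, 0]])

```text
clock: 12.75
eef_pos: [522.1, 100.8, 110.7]
tool_rot: [-3.142, -0.0, 3.109]
force: [-0.7, -0.8, -2.4]
width: 9.2
gripper_force: 59.4
```

play_rows(targets=[[1, 0, 0, 0.1, 0], [1, 0, 0, 0.1, 0], [1, 0, 0, 0.1, 0]])

```text
clock: 13.05
eef_pos: [522.3, 100.8, 110.5]
tool_rot: [3.141, 0.0, 3.109]
force: [-1.6, -0.8, 4.8]
width: 9.3
gripper_force: 61.0
```

play_rows(targets=[[0.88, 0, 0, 0, 0], [0.86, 0, 0, 0, 0], [0.84, 0, 0, 0, 0], [0.82, 0, 0, 0, 0], [0.8, 0, 0, 0, 0], [0.75, 0, 0, 0, 0], [0.7, 0, 0, 0, 0], [0.6, 0, 0, 0, 0], [0.6, 0, 0, 0, 0]])

```text
clock: 13.95
eef_pos: [522.1, 100.8, 109.7]
tool_rot: [3.142, -0.0, 3.109]
force: [-0.6, 0.5, -0.1]
width: 34.5
gripper_force: 0.0
```

```bash
python3 - <<'E'
from h import *
from scipy.optimize import least_squares
s,im,d=shot('wrist','w_rel.png'); W=cloud('wrist',d,s); M=T(s); L=(W-s['eef_pos'])@M[:3,:3]
m=(d>0)&(abs(L[...,1])<6.0)&(L[...,2]<75)&(L[...,2]>-10)&(L[...,0]>8)
P=L[m]
f=least_squares(lambda p:np.hypot(P[:,0]-p[0],P[:,2]-p[1])-55,[0,45],loss='soft_l1'); print('centre tool x,z',f.x.round(1),'y',np.median(P[:,1]).round(1),len(P),np.abs(f.fun).mean())
print('world',(M@np.r_[f.x[0],np.median(P[:,1]),f.x[1],1]).round(1), s['width'],s['gripper_force'],s['force'].round(1))
E
```

```text
centre tool x,z [ 0.1 43.1] y 0.1 4369 0.5555916731928878
world [522.  101.   66.7   1. ] 34.46973519646124 0.0 [-0.6  0.5 -0.1]
```

View pics/w_rel.png

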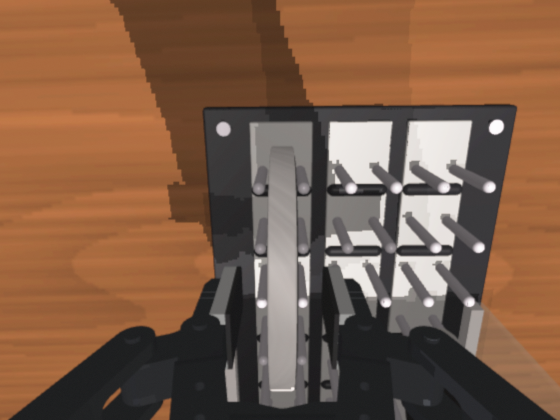

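play_rows(targets=[[0.6, 0, 0, -1, 0], [0.6, 0, 0, -3, 0], [0.6, 0, 0, -5, 0], [0.6, 0, 0, -6, 0], [0.6, 2, 0, -6, 0], [0.8, 5, 0, -6, 0], [1, 7.7, 0, -6, 0], [1, 7.7, 0, -6, 0], [1, 7.7, 0, -6, 0], [1, 7.7, 0, -6, 0]])

```text
clock: 15.0
eef_pos: [446.6, 103.4, 170.0]
tool_rot: [3.141, 0.002, 3.109]
force: [-0.6, 1.2, -0.2]
width: 0.1
gripper_force: 0.0
```

play_rows(targets=[[1, 0, 0, 2, 0], [1, 0, 0, 4, 0], [1, 0, 0, 6, 0], [1, 0, 0, 7.5, 0], [1, 0, 0, 7.5, 0], [1, 0, 0, 7.5, 0], [1, 0, 0, 7.5, 0]])

```text
clock: 15.7
eef_pos: [446.1, 103.4, 95.3]
tool_rot: [3.141, 0.002, 3.109]
force: [-0.7, -0.4, -0.3]
width: 0.1
gripper_force: 0.0
```

```bash
python3 - <<'E'
from h import *
s,im,d=shot('side'); print(s['eef_pos'].round(1),s['width'])
W=cloud('side',d); r=ctrl.trace('side','plate')
for q in r[:5]: P=W[q['pixels']&(d>0)]; print(q['confidence'],q['bbox'],np.percentile(P,[2,50,98],axis=0).round().tolist())
go(460,102.4,95,178.1)
E
```

```text
[446.1 103.4  95.3] 0.11133237108722431
0.9 [229.5, 202.8, 264.7, 238.4] [[469.0, 86.0, 20.0], [519.0, 94.0, 69.0], [574.0, 103.0, 120.0]]
0.6 [343.8, 301.5, 390.1, 332.1] [[440.0, -444.0, 1.0], [488.0, -397.0, 10.0], [542.0, -343.0, 14.0]]
0.6 [249.0, 291.6, 291.4, 323.9] [[289.0, -259.0, 1.0], [337.0, -210.0, 10.0], [390.0, -156.0, 14.0]]
t 15.8 pos [445.9 103.4  95.5] yaw 178.15 shift cm [-1.41 -0.06  0.05] spin 0.05 rows 0.2829730177341757 0.0056205808276055804
```

play_rows(targets=[[1, -0.4, 0, 0, 0], [1, -0.7, 0, 0, 0], [1, -1.0, 0, 0, 0], [1, -1.2, 0, 0, 0], [1, -1.4, 0, 0, 0], [1, -1.6, 0, 0, 0], [1, -1.8, 0, 0, 0], [1, -2.0, 0, 0, 0], [1, -2.2, 0, 0, 0], [1, -2.4, 0, 0, 0]])

```text
clock: 16.8
eef_pos: [469.7, 102.5, 94.8]
tool_rot: [3.141, 0.001, 3.109]
force: [-0.9, -0.5, 0.3]
width: -0.0
gripper_force: 0.2
```

play_rows(targets=[[1, -0.2, 0, 0, 0], [1, -0.4, 0, 0, 0], [1, -0.6, 0, 0, 0], [1, -0.8, 0, 0, 0], [1, -1.0, 0, 0, 0], [1, -1.2, 0, 0, 0], [1, -1.4, 0, 0, 0], [1, -1.6, 0, 0, 0], [1, -1.8, 0, 0, 0], [1, -2.0, 0, 0, 0]])

```text
clock: 17.8
eef_pos: [489.3, 101.9, 94.7]
tool_rot: [-3.142, -0.0, 3.109]
force: [0.5, -0.1, -0.7]
width: -0.5
gripper_force: 0.0
```

```bash
cat > pl.py <<'E'
from h import *
a=np.radians(-1.9); Rz=np.array([[np.cos(a),-np.sin(a)],[np.sin(a),np.cos(a)]])
for cam in ('side','top','wrist'):
    s,im,d=shot(cam); W=cloud(cam,d,s)
    for q in ctrl.trace(cam,'plate'):
        P=W[q['pixels']&(d>0)]; P=np.c_[(P[:,:2]-[573,98.7])@Rz,P[:,2]]
        if len(P) and np.median(P[:,1])<25 and np.median(P[:,1])>-40: print(cam,round(q['confidence'],2),np.round(q['bbox']),'slot pct',np.percentile(P,[2,50,98],axis=0).round(1).tolist())
print(s['clock'],'tcp slot',((s['eef_pos'][:2]-[573,98.7])@Rz).round(1),s['eef_pos'].round(1),s['force'].round(1))
E
python3 pl.py
```

```text
side 0.94 [245. 198. 272. 233.] slot pct [[-46.5, -13.3, 20.4], [-4.7, -6.4, 71.2], [39.1, -1.6, 119.6]]
wrist 0.76 [270. 371. 290. 408.] slot pct [[-73.9, -2.3, 98.0], [-59.3, 0.6, 104.5], [-54.7, 3.0, 119.5]]
wrist 0.51 [251. 187. 311. 277.] slot pct [[-111.2, -17.3, 10.7], [-87.2, 0.0, 12.3], [-57.4, 17.0, 53.1]]
18.0 tcp slot [-84.    0.4] [489.1 101.9  94.7] [-0.  -0.3  0.1]
```

play_rows(targets=[[1, -0.3, 0, 0, 0], [1, -0.6, 0, 0, 0], [1, -0.9, 0, 0, 0], [1, -1.2, 0, 0, 0], [1, -1.4, 0, 0, 0], [1, -1.7, 0, 0, 0], [1, -2.0, 0, 0, 0], [1, -2.3, 0, 0, 0], [1, -2.6, 0, 0, 0], [1, -2.9, 0, 0, 0]])

```text
clock: 19.1
eef_pos: [518.4, 100.9, 94.7]
tool_rot: [3.142, -0.0, 3.109]
force: [0.4, -0.3, -0.3]
width: 0.1
gripper_force: 0.0
```

play_rows(targets=[[1, -0.2, 0, 0, 0], [1, -0.4, 0, 0, 0], [1, -0.6, 0, 0, 0], [1, -0.8, 0, 0, 0], [1, -1.0, 0, 0, 0], [1, -1.2, 0, 0, 0], [1, -1.4, 0, 0, 0], [1, -1.6, 0, 0, 0], [1, -1.8, 0, 0, 0], [1, -2.0, 0, 0, 0]])

```text
clock: 20.1
eef_pos: [538.6, 100.3, 94.8]
tool_rot: [3.142, 0.001, 3.109]
force: [-0.5, 0.6, -0.4]
width: -0.0
gripper_force: 0.1
```

```bash
python3 pl.py
```

```text
side 0.53 [253. 198. 272. 228.] slot pct [[-26.2, -22.3, 26.4], [11.4, -6.8, 67.6], [39.0, -1.4, 113.0]]
wrist 0.92 [272. 368. 289. 408.] slot pct [[-12.4, -2.3, 95.6], [-7.9, 0.3, 102.3], [-4.1, 2.8, 106.9]]
20.3 tcp slot [-34.8   0.4] [538.3 100.3  94.8] [ 0.9 -0.7 -0.1]
```

play_rows(targets=[[1, -0.2, 0, 0, 0], [1, -0.4, 0, 0, 0], [1, -0.6, 0, 0, 0], [1, -0.8, 0, 0, 0], [1, -1.0, 0, 0, 0], [1, -1.1, 0, 0, 0], [1, -1.2, 0, 0, 0], [1, -1.2, 0, 0, 0], [1, -1.2, 0, 0, 0]])

```text
clock: 21.3
eef_pos: [550.0, 99.9, 94.7]
tool_rot: [3.142, -0.0, 3.109]
force: [0.5, -0.4, 1.1]
width: 0.3
gripper_force: 0.0
```

```bash
python3 pl.py
```

```text
side 0.62 [254. 199. 272. 223.] slot pct [[-2.0, -13.0, 36.2], [17.7, -6.6, 70.1], [39.4, -0.2, 103.9]]
wrist 0.68 [272. 368. 290. 409.] slot pct [[-9.7, -2.0, 90.7], [7.7, 0.7, 98.3], [11.7, 3.3, 107.1]]
21.5 tcp slot [-23.    0.4] [550.   99.9  94.7] [0.2 0.1 0.2]
```

play_rows(targets=[[1, 1, 0, 0, 0], [1, 3, 0, 0, 0], [1, 6, 0, 0, 0], [1, 8, 0, -2, 0], [1, 8, 0, -6, 0], [1, 8, 0, -10, 0], [1, 8, 0, -13, 0], [1, 8, 0, -13, 0], [1, 8, 0, -13, 0], [1, 8, 0, -13, 0]])

```text
clock: 22.6
eef_pos: [468.9, 102.2, 223.7]
tool_rot: [-3.141, -0.002, 3.109]
force: [-0.2, -0.3, -0.5]
width: 0.1
gripper_force: 0.0
```

```bash
python3 pl.py; python3 - <<'E'
from h import *
_,a,_=shot('side'); _,b,_=shot('wrist'); _,c,_=shot('top')
cv2.imwrite('pics/end.png',np.vstack([np.hstack([cv2.resize(a[165:255,190:310],(400,300)),cv2.resize(c[150:255,205:345],(400,300))]),cv2.resize(b[150:420,100:460],(800,300))])[:,:,::-1])
E
```

```text
side 0.59 [256. 199. 269. 229.] slot pct [[-0.4, -12.4, 26.6], [18.5, -6.4, 72.4], [39.8, 2.6, 110.0]]
wrist 0.57 [274. 368. 285. 375.] slot pct [[19.2, -3.1, 110.1], [21.7, -0.1, 111.8], [24.0, 3.7, 114.0]]
22.8 tcp slot [-103.5    0.2] [469.5 102.4 223.7] [-0.8 -0.5  0. ]
```

View pics/end.png

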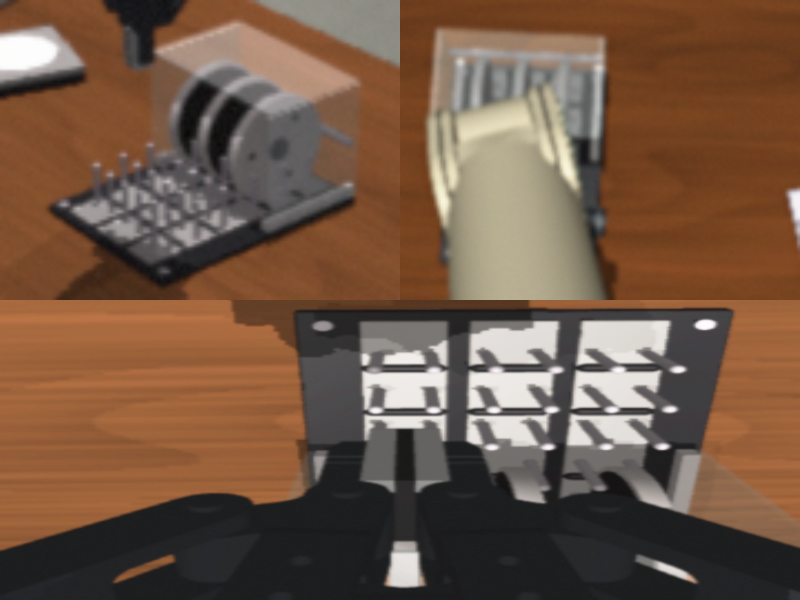

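```bash
python3 -c "
from h import *
print(ctrl.finish_job())"
```

```text
the job is handed in; nothing more can be done
None
```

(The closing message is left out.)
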